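# Tip the cut pins into the carrier cup

## Robot

A 6-joint arm with a two-finger parallel gripper is mounted at the origin on the work surface. World frame = base frame: x ahead of the robot, y to its left, z up, the work surface at z = 0. Lengths are in m, angles in rad, forces in N, time in s.
With the tool pointing down it reaches from about 0.35 to 0.775 m from the base axis. Payload 7.3 kg.
Tool frame: the origin (TCP) lies at the centre of the arm's flange, where the gripper is bolted on; the fingertips stand 178 mm ahead of it and the grasp point (between the pads) lies 159 mm ahead of it; z points along the fingers, y is the line along which they close (so a half turn about z gives the same grasp; the last joint's range is limited). The gripper opens to 92 mm and grips with 3 to 60 N. Pads are 19 mm wide; open, the fingers measure 130 mm over their backs; the gripper's body (75 mm by 190 mm) begins 47 mm behind the grasp point.
Start: joints at [-1.381, 0.342, 1.524, -0, 1.275, -0.146], TCP at [0.173, -0.496, 0.405] pointing down, gripper open.
Joint ranges: [-2.53, 2.53], [-0.77, 2.02], [0.04, 2.7], [-1, 4.14], [0.28, 2.66], [-3.11, 3.11]. Speed limits (rad/s): [2.57, 2.57, 3.14, 3.14, 3.14, 3.14].

## Interface

Orientations are given as [roll, pitch, yaw] about the fixed x, y, z axes, in that order (R = Rz(yaw) Ry(pitch) Rx(roll)).
In Python, from cell import telemetry, vision, ticket gives the robot as it stands.
- The arm moves only by the shell command python3 -m crank 'ROWS' [FORCE]. ROWS is JSON, a list of rows, each a list of 5 numbers: the gripper command: -1 is shut, 1 is fully open, values between are in proportion, then the shift along the tool's x, y, z in mm, then the turn about the tool's z in rad. In form: [[fingers, dx, dy, dz, roll], ...]. A call has 1 to 12 rows; each row is the pose to reach, as a shift and turn from the pose commanded when the call began, along the tool's axes at that moment; what a row does not reach only later rows make up. A row lasts 1/12 s, in which the tool goes at most 41.7 mm and 7.16 degrees, less where a joint would pass 70% of its speed; a pose out of reach is approached as far as the arm can. A call with a gripper value outside its range is refused whole. The fingers move at their own pace and stop on an object; FORCE is the grip in N (left out, the last holds). Time passes only in rows, so rows that repeat a pose let the fingers close. It gives the time, the measured TCP pose, the force, the opening and the grip force at its end, in the units of the state.
- telemetry.observe(): the state, without advancing time (a new reading comes with each control period).
- vision.read_camera(name): name is "side" or "top"; returns (picture, depth): 420x560x3 uint8, red, green, blue; 420x560 float32, m along the optical axis (not along the pixel's ray), 0 where there is no reading.
- vision.get_calibration(name): a dict with "camera_matrix" (3x3 intrinsics, pixels), "rvec" (rotation vector, rad) and "tvec" (3), from world to camera coordinates, as OpenCV has them. Camera axes: x right, y down, z forward; pixel columns grow to the right and rows downward; lengths in m; the calibration is good to about 2 mm. A picture is of the moment at which its call begins. get_calibration takes no time and is no camera call.
- ticket.hand_in(): hands the job in; it is judged then, once.
The state is a dict: "time": time; "qpos": joint angles; "qvel": joint speeds; "joint_efforts": joint torques, N m; "tool_pos": TCP position; "tool_rot": TCP orientation; "contact_force": force on the tool from outside, world axes, zero at the start; "torque": the same for the moment, N m; "opening": finger opening in m; "grip_force": force on a finger pad.
Only numpy, scipy, OpenCV 4.12 (cv2) and the standard library are available. Lean on these libraries where they do the work, as an engineer would, in place of code of your own. Each camera call takes 0.05 s, during which the arm holds its last target. There are 200 camera calls.

## Task

Slide the orange cup along its rails until its mouth is under the lip of the tipping trough, then push the red-knobbed lever over so that the trough tips up and both brass pins slide out and drop end-down into the cup. Then push the lever back so that the trough lies fully level again. Do not touch the pins with the gripper, and leave the other things on the bench where they are.

Things in the scene. Friction and masses are not known exactly. Their poses are not given: they have to be found in the camera images.
- station: Grey fixed base plate of the loading station, 150 x 480 x 8 mm. Origin on the bench straight below the trough's lip; z up; its +y runs along the rails and the trough, from the cup's parking end towards the trough's closed tail; its +x points away from the robot. It stands anywhere in front of the robot, turned by up to 0.3 rad.
- carriage (a joint): Slide position (m) of the cup's carriage along the rails, 0 to 0.135, growing towards the station's +y. The cup is centred at the drop point at 0.110. It starts 40 to 110 mm short of that; there is no stop or catch at the drop point (the end stop is 25 mm past it, which is too far): it stays where it is left, with about 3 N of friction.
- cup_mouth (a point): Centre of the mouth of the orange square cup with a black band, which rides on the carriage: 38 mm square outside, 32 mm inside, 3 mm walls, 93 mm deep, rim 115 mm above the bench. Its -y wall goes on up as a backboard, 60 mm above the rim, with 18 mm deep side cheeks, which stops the pins as they leave the lip.
- cup_floor (a point): Centre of the cup's inner floor, 22 mm above the bench; axes like the station's, z up.
- post_top (a point): Top centre of the black upright push post, 18 mm in diameter, 55 mm tall (18 to 73 mm above the bench), on the carriage 105 mm to the station's -y of the cup's centre. Meant for sliding the carriage: push it with closed fingers from its -y side (or +y side to go back), or pinch it from above.
- drop_point (a point): Point of the station, at the cup's rim height, where the cup's mouth should be centred (16 mm to the station's -y of the lip). Within 8 mm along the rails is good; the cup cannot be off sideways.
- trough_lip (a point): Middle of the open end of the trough, on its floor and on its hinge axis (along the station's x), 145 mm above the bench.
- trough (a joint): Tipping angle (rad): 0 level, 1.3 fully tipped (tail up). Stiff hinge at the lip: it stays where left; 5 to 9 N at the knob moves it. Aluminium channel 185 mm long, 30 mm wide outside, 26 mm inside, 18 mm walls, from the lip to the station's +y. The pins start to slide at about 0.6 rad; go steadily all the way (about 2 s) so that they drop right in.
- lever_knob (a point): Centre of the red ball knob, 26 mm in diameter, on a 10 mm lever, 110 mm from the trough's hinge axis and 70 mm to the station's -x (robot's side) of the trough's middle. At trough angle 0 the lever leans 0.35 rad from vertical towards +y; tipping swings it over the top to 0.95 rad towards -y. Push it from either side with closed fingers from above.
- pin_a: Yellow brass pin, 10 mm in diameter, 110 mm long, origin at its middle, its axis is its own y. Lies along the trough's floor at the start. About 68 g.
- pin_b: The other such pin, beside the first in the trough.
- angle_block: Loose bright steel block 50 x 35 x 50 mm standing on the bench beyond the station (its +x side). Origin under its centre. Leave alone.
- flat_bar: Loose dark steel bar 25 x 110 x 20 mm lying beyond the station. Origin under its centre. Leave alone.
- billet: Loose steel cylinder 80 mm in diameter, 75 mm high, on the left of the bench. Origin under its centre. Leave alone.
- tip_box: Loose yellow box 70 x 50 x 35 mm, on the left of the bench. Origin under its centre. Leave alone.
- hammer: Hammer lying on the right of the bench. Leave alone.
There are look-alikes about, which are no part of the job. Leave any blue or pink look-alike of the pin_b alone.

How it is judged:
On the way, in this order (a step that is already met when the one before it is completed fails the run):
1. the trough is being tipped with the cup under its lip (value of joint trough above 0.3 rad and horizontal distance between cup_mouth and drop_point below 0.03 m).
2. both pins are down in the cup (z of each of pin_a, pin_b in the frame of cup_floor below 0.065 m and horizontal distance between each of pin_a, pin_b and cup_floor below 0.018 m), for 0.2 s.
At the end, for the whole second after the job is handed in: Both pins stand end-down in the orange cup (on its floor, within 0.35 rad of upright, at rest) and the trough is back level, within 0.1 rad (all of step 2 and angle between the y axis of each of pin_a, pin_b and the z axis of cup_floor, either way round below 0.35 rad and linear speed of each of pin_a, pin_b below 0.03 m/s and value of joint trough below 0.1 rad); the robot touches nothing.
It fails at once if a pin is touched with the gripper (contact force between any of pin_a, pin_b and the fingers above 1 N).
It fails at once if another thing on the bench is moved by more than 25 mm (distance of any of angle_block, flat_bar, billet, tip_box, hammer from where it was at the start of the episode above 0.025 m).
It also fails if it takes over 58 s, if anything falls off the work surface, if the arm or the gripper's body presses on something with over 40 N, if the wrist force passes 120 N, or if a joint passes its speed limit or range.

## Working session

There is one attempt and no reset: what is moved stays moved. The work goes in short steps, Python scripts to look and compute and a shell command to move; the robot and the scene stay as the last step left them, time stands still between calls to the robot, and variables do not carry over. Pictures are saved under pics/ and viewed, at most 10 in all, crops included, and the job is handed in when it is done.

```bash
mkdir -p pics; ls
python3 - <<'E'
from cell import telemetry, vision
import cv2, numpy as np
print(telemetry.observe())
ims=[]
for n in("side","top"):
    im,d=vision.read_camera(n); np.savez(f"/tmp/{n}.npz",im=im,d=d)
    cv2.imwrite(f"pics/{n}1.png",im[:,:,::-1])
    c=vision.get_calibration(n);print(n,c, "campos",-cv2.Rodrigues(np.array(c['rvec'],float))[0].T@np.array(c['tvec'],float).ravel())
E
```

```text
pics
{'time': 0.0, 'qpos': array([-1.38097644e+00,  3.42761032e-01,  1.52499001e+00, -1.80300173e-05,
        1.27540845e+00, -1.45969134e-01]), 'qvel': array([ 0.00080234,  0.00173328, -0.001051  ,  0.00090846, -0.00214867,
        0.00018964]), 'joint_efforts': array([ 5.36514763e-04, -4.31238770e+01, -2.44219941e+01,  7.17448234e-02,
        5.59790013e-02, -1.54530194e-04]), 'tool_pos': array([ 0.17300565, -0.49554581,  0.40403429]), 'tool_rot': array([-3.14003997e+00, -2.10841435e-04,  3.35794118e-01]), 'contact_force': array([-0.37878077, -0.79699999, -0.03721938]), 'torque': array([ 0.04848756,  0.04631379, -0.00615013]), 'grip_force': 0.0, 'opening': 0.0917693141538787}
side {'camera_matrix': array([[465.80652941,   0.        , 275.9372952 ],
       [  0.        , 465.80652941, 208.03647533],
       [  0.        ,   0.        ,   1.        ]]), 'rvec': array([ 2.13348147, -0.16757079,  0.05959082]), 'tvec': array([-0.57927631,  0.17551572,  1.078231  ])} campos [ 0.47298869 -0.89103318  0.71504578]
top {'camera_matrix': array([[473.14914603,   0.        , 275.32563691],
       [  0.        , 473.14914603, 210.63882056],
       [  0.        ,   0.        ,   1.        ]]), 'rvec': array([ 2.0675921 , -2.152452  ,  0.22164712]), 'tvec': array([0.02786271, 0.6067244 , 1.15202595])} campos [0.35400483 0.00777119 1.25326566]
```

View pics/side1.png

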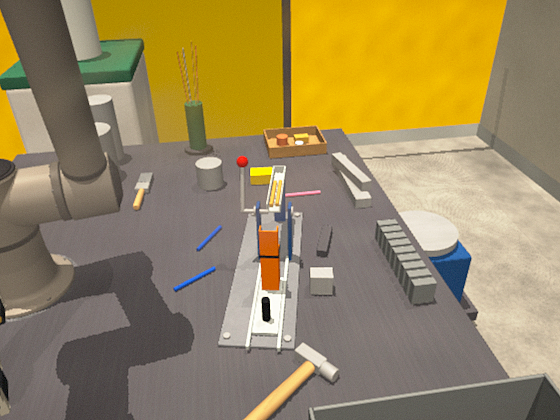

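View pics/top1.png

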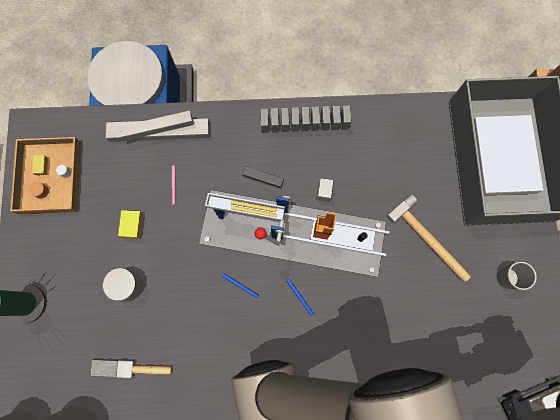

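The side view shows the station running away from the camera: knob (242,162), cup (270,260), post (266,308). The top view shows the plate corners at about (200,243), (376,276) and (385,220), the knob at (261,233), and the post at (363,237).

```bash
cat > h.py <<'E'
import cv2, numpy as np
from cell import telemetry, vision
def cal(n):
    c=vision.get_calibration(n); R=cv2.Rodrigues(np.array(c['rvec'],float))[0]; t=np.array(c['tvec'],float).ravel()
    return np.array(c['camera_matrix']),R,t
def ray(n,u,v):
    K,R,t=cal(n); return -R.T@t, R.T@np.linalg.solve(K,[u,v,1.])
def onz(n,u,v,z):
    o,d=ray(n,u,v); return o+d*(z-o[2])/d[2]
def tri(p,q):
    o1,d1=ray("side",*p);o2,d2=ray("top",*q)
    s=np.linalg.lstsq(np.c_[d1,-d2],o2-o1,rcond=None)[0]
    a,b=o1+d1*s[0],o2+d2*s[1]; return (a+b)/2,np.linalg.norm(a-b)
def blob(m):
    n,l,s,c=cv2.connectedComponentsWithStats(m.astype(np.uint8)); i=1+np.argmax(s[1:,4]); return c[i],s[i],l==i
def masks(im):
    h,s,v=[x.astype(int) for x in cv2.split(cv2.cvtColor(im,cv2.COLOR_RGB2HSV))]
    roi=np.zeros(h.shape,bool); roi[140:350,200:400]=1
    return dict(red=roi&((h<4)|(h>175))&(s>190)&(v>120),orange=roi&(h>=5)&(h<=13)&(s>180)&(v>90),black=roi&(v<30))
E
python3 - <<'E'
from h import *
np.set_printoptions(precision=4,suppress=True)
D={n:np.load(f"/tmp/{n}.npz") for n in("side","top")}
B={}
for n in D:
    M=masks(D[n]['im'])
    for k in("red","orange"):
        c,s,_=blob(M[k]); B[n,k]=c; print(n,k,c,s)
print("knob",tri(B["side","red"],B["top","red"]))
# plate corners
for p in[(200,243),(376,276),(385,220)]: print("corner",p,onz("top",*p,.008))
a=onz("top",200,243,.008);b=onz("top",376,276,.008);c=onz("top",385,220,.008)
print("lens",np.linalg.norm(a-b),np.linalg.norm(b-c),"yaw",np.arctan2(-(a-b)[0],(a-b)[1]))
# post
im=D["top"]['im'];g=im.max(2)
m=np.zeros(g.shape,bool);m[225:250,350:375]=(g<45)[225:250,350:375];c1,s1,_=blob(m);print("post top",c1,s1)
ims=D["side"]['im'];g=ims.max(2);m=np.zeros(g.shape,bool);m[290:330,255:280]=(g<45)[290:330,255:280];c2,s2,_=blob(m);print("post side",c2,s2)
big=cv2.resize(np.vstack([im[180:285,190:395]]),None,fx=3.9,fy=3.9,interpolation=cv2.INTER_CUBIC)
cv2.imwrite("pics/crop.png",big[:600,:800,::-1])
E
```

```text
side red [241.7416 161.0787] [237 156  11  11  89]
side orange [268.2967 242.0879] [259 232  21  24 364]
top red [259.9341 233.0769] [255 228  11  11  91]
top orange [326.2986 220.6111] [317 214  18  16 144]
knob (array([0.5202, 0.0392, 0.2478]), np.float64(2.9820549069718334e-05))
corner (200, 243) [0.5397 0.2065 0.008 ]
corner (376, 276) [ 0.4342 -0.2525  0.008 ]
corner (385, 220) [ 0.5817 -0.2891  0.008 ]
lens 0.47097878915551755 0.15198486967333819 yaw -0.225840852162014
post top [361.7609 236.6957] [358 233   9   9  46]
post side [265.6071 308.6786] [262 297   8  24 168]
```

View pics/crop.png

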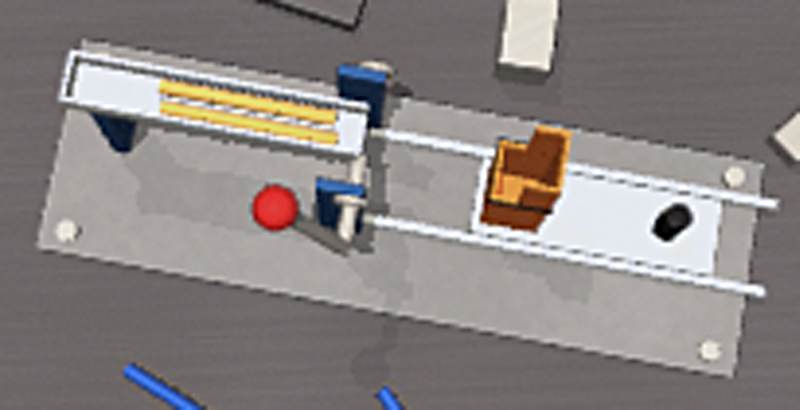

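```bash
cat >> h.py <<'E'
YAW=-0.226; X=np.array([np.cos(YAW),np.sin(YAW)]); Y=np.array([-X[1],X[0]]); O=np.array([.5800,-.0133])
def st(p): d=np.asarray(p)[:2]-O; return np.array([d@X,d@Y,*p[2:3]])
def go(sx,sy,ztip,yaw=YAW+np.pi/2):
    "shift in tool axes (mm) from the measured pose to put the fingertip at station (sx,sy), height ztip"
    s=telemetry.observe(); p=s['tool_pos']; w=s['tool_rot'][2]; t=O+sx*X+sy*Y
    d=np.r_[t-p[:2],ztip+.178-p[2]]; dx=np.array([np.cos(w),np.sin(w),0]);dy=np.array([np.sin(w),-np.cos(w),0])
    print("t",round(s['time'],2),"tipst",np.round(st(p-[0,0,.178])*1e3,1),"force",s['contact_force'].round(1),"open",round(s['opening'],4))
    print(" shift",np.round([1e3*d@dx,1e3*d@dy,-1e3*d[2]],1),"roll",round(w-yaw,3))
E
python3 - <<'E'
from h import *
np.set_printoptions(precision=4,suppress=True)
P=lambda u,v:(u/3.9+190,v/3.9+180)
for nm,u,v,z in[("post",682,216,.073),("lipwallA",368,105,.163),("lipwallB",360,155,.163),("tailA",75,52,.163),("tailB",60,100,.163),("rimR",565,185,.115),("bbTopR",570,130,.175),("bbTopL",535,125,.175),("cornLB",40,248,.008),("cornRB",732,375,.008),("cornRT",763,162,.008),("boltLB",67,230,.012),("railAend",775,204,.03),("railBend",762,291,.03)]:
    print(nm,st(onz("top",*P(u,v),z)))
print("post side-view",st(onz("side",265.6,299,.073)))
# cup front face top edge in side view
d=np.load("/tmp/side.npz");M=masks(d['im'])['orange'];_,s,_=blob(M);print(s)
go(0,-.18,.25)
E
```

```text
post [-0.0001 -0.2116  0.073 ]
lipwallA [ 0.015  -0.0012  0.163 ]
lipwallB [-0.0162 -0.0021  0.163 ]
tailA [0.0146 0.1802 0.163 ]
tailB [-0.0163  0.1828  0.163 ]
rimR [-0.0021 -0.1304  0.115 ]
bbTopR [ 0.0195 -0.1227  0.175 ]
bbTopL [ 0.0187 -0.1017  0.175 ]
cornLB [-0.09    0.2042  0.008 ]
cornRB [-0.0881 -0.2702  0.008 ]
cornRT [ 0.0596 -0.2706  0.008 ]
boltLB [-0.075   0.1881  0.012 ]
railAend [ 0.0277 -0.2782  0.03  ]
railBend [-0.0319 -0.2777  0.03  ]
post side-view [ 0.0022 -0.2106  0.073 ]
[259 232  21  24 364]
t 0.1 tipst [-288.6 -561.2  226.1] force [-0.5  0.1 -0.5] open 0.0917
 shift [ 447.3 -168.9  -23.9] roll -1.009
```

```bash
python3 -c "
from h import *
go(0,-.211,.13)"
```

```text
t 0.1 tipst [-288.6 -561.2  226.1] force [-0.5  0.1 -0.5] open 0.0917
 shift [ 430.8 -142.6   96.1] roll -1.009
```

```bash
python3 -m crank '[[1,36,-12,0,-0.1],[1,72,-24,0,-0.2],[1,108,-36,0,-0.3],[1,144,-48,0,-0.4],[1,180,-60,0,-0.5],[1,216,-72,0,-0.6],[1,252,-84,20,-0.7],[1,288,-96,40,-0.8],[1,324,-108,55,-0.9],[1,360,-120,70,-1.009],[1,396,-132,85,-1.009],[1,430.8,-142.6,96,-1.009]]' 15; python3 -m crank '[[1,0,0,0,0],[1,0,0,0,0]]'
python3 - <<'E'
from h import *
go(0,-.211,.040)
im,d=vision.read_camera("top");cv2.imwrite("pics/t2.png",im[:,:,::-1])
im,d=vision.read_camera("side");cv2.imwrite("pics/s2.png",im[:,:,::-1])
E
```

```text
time: 1.1
tool_pos: [0.5339, -0.2172, 0.3069]
tool_rot: [-3.139, -0.001, 1.346]
contact_force: [0.9, 0.2, -0.2]
opening: 0.0915
grip_force: 0.0
time: 1.27
tool_pos: [0.5337, -0.2174, 0.3072]
tool_rot: [-3.139, -0.001, 1.348]
contact_force: [-1.1, -0.2, -0.0]
opening: 0.0919
grip_force: 0.0
t 1.27 tipst [   0.6 -209.3  129.2] force [-1.1 -0.2 -0. ] open 0.0919
 shift [-1.7 -0.6 89.2] roll 0.004
```

View pics/s2.png

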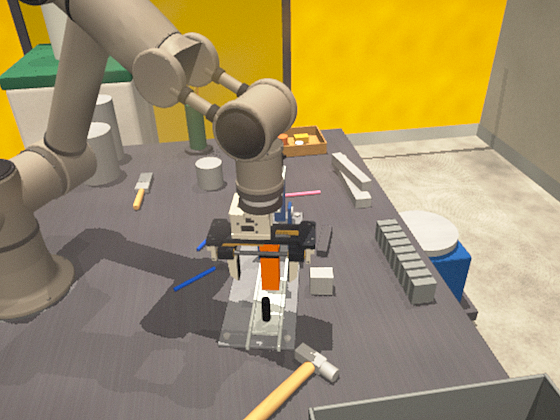

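Fingers at (235,265) and (300,270) straddle the post at (266,308), and the gripper is wide across the rails as wanted. The block at (321,280) is close, so I'll check its clearance.

```bash
python3 -c "
from h import *
for u,v in[(498,70),(550,75),(555,0)]: print(st(onz('top',u/3.9+190,v/3.9+180,.05 if v<71 else 0.0)))
K,R,t=cal('side');q=K@(R@[.534,-.217,.13]+t);print(q/q[2])"
```

```text
[ 0.07954539 -0.07949904  0.05      ]
[ 0.09533661 -0.11778973  0.        ]
[ 0.13458954 -0.10921903  0.05      ]
[263.92588686 276.18696074   1.        ]
```

```bash
python3 -m crank '[[1,-2,-1,30,0],[1,-2,-1,60,0],[1,-2,-1,89,0],[1,-2,-1,89,0],[-1,-2,-1,89,0],[-1,-2,-1,89,0],[-1,-2,-1,89,0],[-1,-2,-1,89,0],[-1,-2,-1,89,0],[-1,-2,-1,89,0],[-1,-2,-1,89,0]]' 15
python3 - <<'E'
from h import *
go(0,-.121,.040)
E
```

```text
time: 2.28
tool_pos: [0.5314, -0.2208, 0.2203]
tool_rot: [3.141, 0.0, 1.345]
contact_force: [0.7, 0.2, -0.5]
opening: 0.05
grip_force: 0.0
t 2.28 tipst [  -0.8 -213.1   42.3] force [ 0.7  0.2 -0.5] open 0.05
 shift [92.1  0.8  2.3] roll 0.0
```

```bash
python3 -m crank '[[-1,0,0,0,0],[-1,0,0,0,0],[-1,0,0,0,0],[-1,0,0,0,0],[-1,0,0,0,0],[-1,0,0,0,0],[-1,0,0,0,0],[-1,0,0,0,0],[-1,0,0,0,0],[-1,0,0,0,0]]'
python3 - <<'E'
from h import *
go(0,-.121,.040)
E
```

```text
time: 3.12
tool_pos: [0.5321, -0.221, 0.2197]
tool_rot: [3.139, 0.0, 1.345]
contact_force: [4.9, -0.3, -3.5]
opening: 0.0177
grip_force: 15.0
t 3.12 tipst [-2.000e-01 -2.131e+02  4.170e+01] force [ 4.9 -0.3 -3.5] open 0.0177
 shift [92.1  0.2  1.7] roll -0.0
```

Gripped the post (17.7 mm opening). Slide 90 mm.

```bash
python3 -m crank '[[-1,9,0,0,0],[-1,18,0,0,0],[-1,27,0,0,0],[-1,36,0,0,0],[-1,45,0,0,0],[-1,54,0,0,0],[-1,63,0,0,0],[-1,72,0,0,0],[-1,81,0,0,0],[-1,90,0,0,0],[-1,90,0,0,0],[-1,90,0,0,0]]'
python3 - <<'E'
from h import *
go(0,-.121,.040)
im,d=vision.read_camera("side");M=masks(im)['orange']; c,s,_=blob(M);print(c,s)
cv2.imwrite("pics/s3.png",cv2.resize(im[170:350,200:340],None,fx=3.3,fy=3.3)[:,:,::-1])
im,d=vision.read_camera("top")
cv2.imwrite("pics/t3.png",cv2.resize(im[180:285,190:395],None,fx=3.9,fy=3.9)[:,:,::-1])
E
```

```text
time: 4.12
tool_pos: [0.5523, -0.1326, 0.2197]
tool_rot: [3.139, -0.0, 1.345]
contact_force: [6.5, 1.3, -2.7]
opening: 0.0176
grip_force: 15.0
t 4.12 tipst [  -0.3 -122.5   41.7] force [ 6.5  1.3 -2.7] open 0.0176
 shift [1.5 0.3 1.7] roll 0.0
[268.81818182 256.81818182] [266 255   7   4  22]
```

View pics/t3.png

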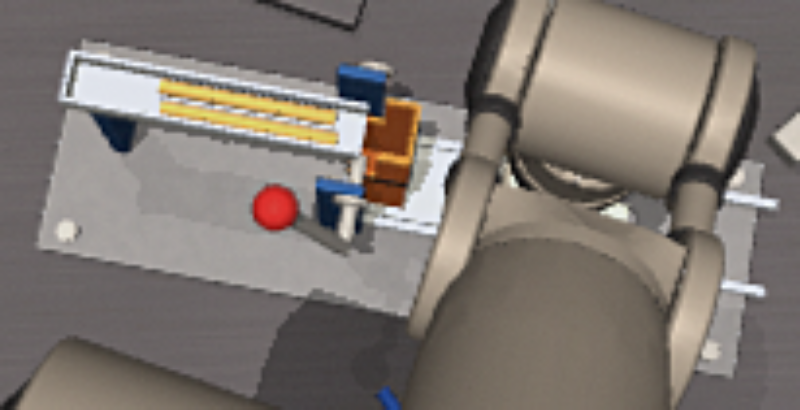

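The cup sits right under the lip: its backboard top corner is at crop (418,102). I'll check that number and release.

```bash
python3 -m crank '[[0,0,0,0,0],[0,0,0,0,0],[0,0,0,0,0],[0,0,0,0,0],[0,0,0,0,0],[0,0,-30,0,0],[0,0,0,-30,0],[-1,0,0,-60,0],[-1,0,0,-100,0],[-1,0,0,-140,0],[-1,0,0,-180,0],[-1,0,0,-220,0]]'
python3 - <<'E'
from h import *
P=lambda u,v:(u/3.9+190,v/3.9+180)
for u,v in[(418,102),(412,155)]: print(st(onz("top",*P(u,v),.175 if u>415 else .115)))
go(-.072,.0377+.035,.27)
E
```

```text
time: 5.22
tool_pos: [0.551, -0.133, 0.4418]
tool_rot: [-3.142, 0.0, 1.345]
contact_force: [1.5, -0.5, -0.3]
opening: 0.0442
grip_force: 0.0
[ 0.01967927 -0.03061146  0.175     ]
[-0.00097035 -0.03293029  0.115     ]
t 5.22 tipst [  -1.5 -123.2  263.8] force [ 1.5 -0.5 -0.3] open 0.0442
 shift [195.8 -70.5  -6.2] roll -0.0
```

```bash
python3 -m crank '[[-1,10,-5,-35,0],[-1,40,-15,-35,0],[-1,70,-25,-35,0],[-1,100,-36,-35,0],[-1,130,-47,-35,0],[-1,165,-60,-35,0],[-1,196,-70,-35,0],[-1,196,-70,-35,0],[-1,196,-70,-35,0]]'
python3 - <<'E'
from h import *
im,d=vision.read_camera("side");im2,_=vision.read_camera("top")
a=cv2.resize(im[140:350,200:330],None,fx=2.6,fy=2.6);b=cv2.resize(im2[180:285,190:395],None,fx=2.2,fy=2.2)
c=np.zeros((560,800,3),np.uint8);c[:a.shape[0],:a.shape[1]]=a;c[:b.shape[0],345:345+b.shape[1]]=b[:,:455]
cv2.imwrite("pics/s4.png",c[:,:,::-1])
go(-.072,.0377+.028,.238)
E
```

```text
time: 5.97
tool_pos: [0.5268, 0.075, 0.4748]
tool_rot: [3.141, 0.0, 1.348]
contact_force: [-0.2, -0.7, -0.1]
opening: 0.0003
grip_force: 0.0
t 6.07 tipst [-70.8  72.3 296.7] force [ 0.  -0.2 -1.3] open 0.0001
 shift [-6.6 -1.2 58.7] roll -0.0
```

View pics/s4.png

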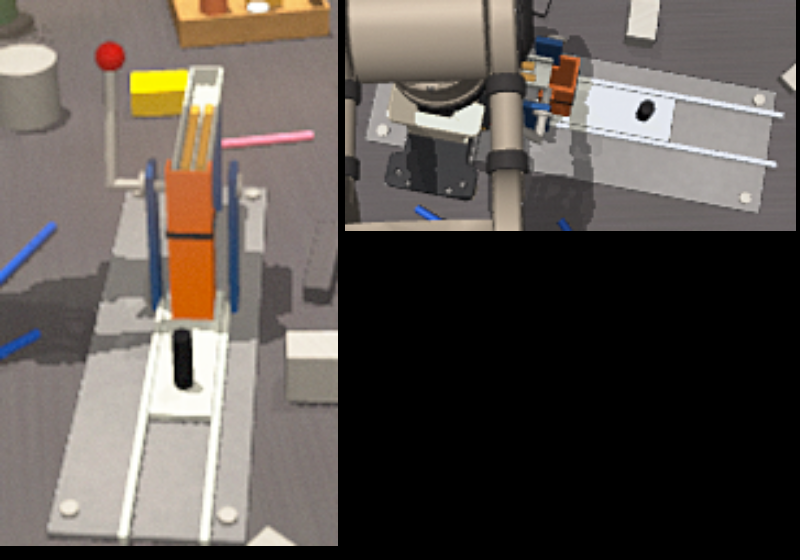

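The cup stands under the lip with nothing disturbed; in the side crop the post is at (182,358), and in the top crop the post top is at (648,105). I'll compute the post position and lower beside the knob.

```bash
python3 -m crank '[[-1,-3,-1,20,0],[-1,-6,-1,40,0],[-1,-6,-1,58,0],[-1,-6,-1,58,0],[-1,-6,-1,58,0]]'
python3 - <<'E'
from h import *
im,_=vision.read_camera("top");g=im.max(2);m=np.zeros(g.shape,bool);m[215:245,315:345]=(g<45)[215:245,315:345];c,s,_=blob(m);print(c,s)
print("post",st(onz("top",327.7,227.7,.073)),"delta",st(onz("top",*c,.06))-st(onz("top",361.76,236.7,.06)))
for a in np.linspace(0,1.36,9):
    k=.35-a; go(-.072,.11*np.sin(k)+.0225,.145+.11*np.cos(k)-.009+.007*a/1.36)
E
```

```text
time: 6.48
tool_pos: [0.5251, 0.0667, 0.4163]
tool_rot: [-3.14, 0.001, 1.343]
contact_force: [-0.2, -0.3, 1.2]
opening: 0.0005
grip_force: 0.0
[325.94736842 230.07894737] [323 226   7   9  38]
post [ 0.00206503 -0.11634375  0.073     ] delta [5.44628781e-05 9.23744252e-02 0.00000000e+00]
t 6.53 tipst [-71.3  66.  239.4] force [ 0.2  0.2 -0.7] open 0.0004
 shift [-5.7 -0.7  0. ] roll -0.002
t 6.53 tipst [-71.3  66.  239.4] force [ 0.2  0.2 -0.7] open 0.0004
 shift [-23.8  -0.7  -5.7] roll -0.002
t 6.53 tipst [-71.3  66.  239.4] force [ 0.2  0.2 -0.7] open 0.0004
 shift [-42.4  -0.7  -8.4] roll -0.002
t 6.53 tipst [-71.3  66.  239.4] force [ 0.2  0.2 -0.7] open 0.0004
 shift [-61.   -0.6  -7.9] roll -0.002
t 6.53 tipst [-71.3  66.  239.4] force [ 0.2  0.2 -0.7] open 0.0004
 shift [-79.1  -0.6  -4.2] roll -0.002
t 6.53 tipst [-71.3  66.  239.4] force [ 0.2  0.2 -0.7] open 0.0004
 shift [-96.2  -0.6   2.5] roll -0.002
t 6.53 tipst [-71.3  66.  239.4] force [ 0.2  0.2 -0.7] open 0.0004
 shift [-111.8   -0.6   11.9] roll -0.002
t 6.53 tipst [-71.3  66.  239.4] force [ 0.2  0.2 -0.7] open 0.0004
 shift [-125.4   -0.5   23.8] roll -0.002
t 6.53 tipst [-71.3  66.  239.4] force [ 0.2  0.2 -0.7] open 0.0004
 shift [-136.6   -0.5   37.9] roll -0.002
```

```bash
python3 -m crank '[[-1,-6,0,0,0],[-1,-12,0,-2,0],[-1,-18,0,-4,0],[-1,-24,0,-6,0],[-1,-30,0,-7,0],[-1,-36,0,-8,0],[-1,-43,0,-8,0],[-1,-50,0,-8,0],[-1,-57,0,-8,0],[-1,-64,0,-7,0],[-1,-71,0,-6,0],[-1,-78,0,-4,0]]' && python3 -m crank '[[-1,-6,0,1,0],[-1,-11,0,3,0],[-1,-16,0,6,0],[-1,-21,0,9,0],[-1,-26,0,12,0],[-1,-31,0,15,0],[-1,-36,0,19,0],[-1,-40,0,23,0],[-1,-44,0,27,0],[-1,-47,0,30,0],[-1,-50,0,33,0],[-1,-50,0,33,0]]'
python3 - <<'E'
from h import *
im,d=vision.read_camera("side");im2,_=vision.read_camera("top")
B=[blob(masks(i)['red'])[0] for i in(im,im2)]; k,e=tri(*B); print(B,st(k),e); print("angle",.35-np.arctan2(st(k)[1],k[2]-.145))
a=cv2.resize(im[140:350,200:330],None,fx=2.6,fy=2.6);b=cv2.resize(im2[180:285,190:395],None,fx=2.2,fy=2.2)
c=np.zeros((560,800,3),np.uint8);c[:a.shape[0],:a.shape[1]]=a;c[:b.shape[0],345:345+b.shape[1]]=b[:,:455]
cv2.imwrite("pics/s5.png",c[:,:,::-1])
go(-.072,.0377+.028,.238)
E
```

```text
time: 7.53
tool_pos: [0.5078, -0.0081, 0.4231]
tool_rot: [3.136, -0.002, 1.345]
contact_force: [1.9, 5.1, 3.9]
opening: 0.0004
grip_force: 2.7
time: 8.53
tool_pos: [0.496, -0.0573, 0.3869]
tool_rot: [-3.14, 0.001, 1.344]
contact_force: [1.7, 1.7, 0.5]
opening: 0.0003
grip_force: 1.0Traceback (most recent call last):
  File "<stdin>", line 3, in <module>
  File "h.py", line 15, in blob
    n,l,s,c=cv2.connectedComponentsWithStats(m.astype(np.uint8)); i=1+np.argmax(s[1:,4]); return c[i],s[i],l==i
                                                                      ~~~~~~~~~^^^^^^^^^
    return _wrapfunc(a, 'argmax', axis=axis, out=out, **kwds)
    return bound(*args, **kwds)
ValueError: attempt to get argmax of an empty sequence
```

Run:
```python
from h import *
im,d=vision.read_camera("side")
m=masks(im)['red'];print(m.sum())
if m.sum(): c=blob(m)[0];o,dd=ray("side",*c);Xw=np.r_[X,0];s=((-.07)-((o[:2]-O)@X))/(dd[:2]@X);k=o+s*dd;print(c,st(k),"angle",.35-np.arctan2(st(k)[1],k[2]-.145))
cv2.imwrite("pics/s5.png",cv2.resize(im[100:300,180:360],None,fx=3,fy=3)[:,:,::-1])
go(-.072,-.067,.2)
```

```text
0
t 8.68 tipst [-72.  -61.4 209.4] force [-0.3  0.1  0.1] open 0.0004
 shift [-5.6  0.   9.4] roll -0.0
```

View pics/s5.png

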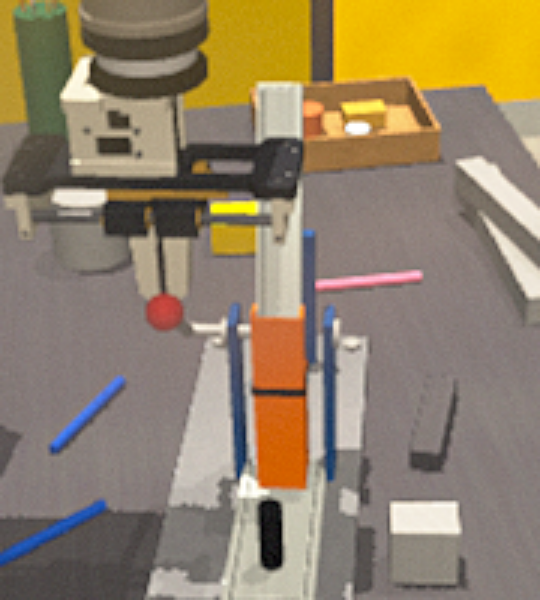

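The knob is at (235,204), the trough is tipped and empty from what I can see, and the cup hasn't moved. I'll push on to the stop, then go around to the -y side.

```bash
python3 -m crank '[[-1,-3,0,4,0],[-1,-6,0,7,0],[-1,-8,0,8,0],[-1,-8,0,8,0],[-1,-8,0,8,0],[-1,-8,0,8,0]]'
python3 - <<'E'
from h import *
c=(234.7,203.7);o,dd=ray("side",*c);s=((-.07)-((o[:2]-O)@X))/(dd[:2]@X);k=o+s*dd;print(st(k),"angle",.35-np.arctan2(st(k)[1],k[2]-.145))
im,_=vision.read_camera("top");cv2.imwrite("pics/t5.png",cv2.resize(im[180:285,190:395],None,fx=3.9,fy=3.9)[:,:,::-1])
go(-.072,-.09-.03,.25)
E
```

```text
time: 9.18
tool_pos: [0.4945, -0.063, 0.3808]
tool_rot: [3.14, -0.004, 1.345]
contact_force: [0.8, 13.0, 11.9]
opening: 0.0006
grip_force: 9.3
[-0.07       -0.07960212  0.20959533] angle 1.239096006718566
t 9.23 tipst [-72.2 -67.6 202.8] force [-0.5 12.4 12.3] open 0.0003
 shift [-52.4   0.2 -47.2] roll 0.0
```

View pics/t5.png

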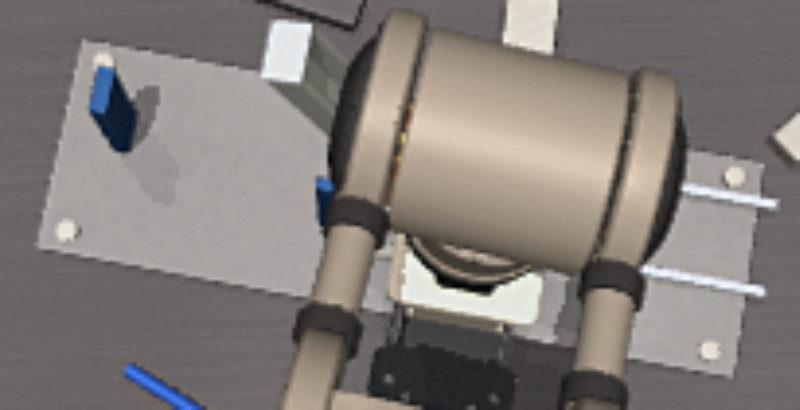

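The arm hides the cup, but the lever is at its stop (13 N). Going around.

```bash
python3 -m crank '[[-1,6,0,0,0],[-1,6,0,-25,0],[-1,6,0,-50,0],[-1,-15,0,-50,0],[-1,-40,0,-50,0],[-1,-56,0,-50,0],[-1,-56,0,-25,0],[-1,-56,0,0,0],[-1,-56,0,2,0],[-1,-56,0,2,0]]'
python3 - <<'E'
from h import *
for a in np.linspace(1.3,0,9):
    k=.35-a; go(-.072,.11*np.sin(k)-.0225,.145+.11*np.cos(k)-.009)
im,_=vision.read_camera("top");cv2.imwrite("pics/t6.png",cv2.resize(im[180:285,190:395],None,fx=3.9,fy=3.9)[:,:,::-1])
E
```

```text
time: 10.07
tool_pos: [0.4815, -0.1193, 0.3764]
tool_rot: [-3.138, -0.0, 1.345]
contact_force: [-0.3, -0.8, -0.4]
opening: 0.0005
grip_force: 0.0
t 10.07 tipst [ -72.3 -125.4  198.4] force [-0.3 -0.8 -0.4] open 0.0005
 shift [13.5  0.3 -1.6] roll -0.0
t 10.07 tipst [ -72.3 -125.4  198.4] force [-0.3 -0.8 -0.4] open 0.0005
 shift [ 25.    0.3 -15.2] roll -0.0
t 10.07 tipst [ -72.3 -125.4  198.4] force [-0.3 -0.8 -0.4] open 0.0005
 shift [ 38.6   0.3 -26.8] roll -0.0
t 10.07 tipst [ -72.3 -125.4  198.4] force [-0.3 -0.8 -0.4] open 0.0005
 shift [ 53.9   0.3 -36. ] roll -0.0
t 10.07 tipst [ -72.3 -125.4  198.4] force [-0.3 -0.8 -0.4] open 0.0005
 shift [ 70.4   0.3 -42.7] roll -0.0
t 10.07 tipst [ -72.3 -125.4  198.4] force [-0.3 -0.8 -0.4] open 0.0005
 shift [ 87.9   0.2 -46.5] roll -0.0
t 10.07 tipst [ -72.3 -125.4  198.4] force [-0.3 -0.8 -0.4] open 0.0005
 shift [105.7   0.2 -47.5] roll -0.0
t 10.07 tipst [ -72.3 -125.4  198.4] force [-0.3 -0.8 -0.4] open 0.0005
 shift [123.4   0.2 -45.6] roll -0.0
t 10.07 tipst [ -72.3 -125.4  198.4] force [-0.3 -0.8 -0.4] open 0.0005
 shift [140.7   0.2 -40.9] roll -0.0
```

```bash
python3 -m crank '[[-1,7,0,0,0],[-1,14,0,-2,0],[-1,20,0,-9,0],[-1,26,0,-16,0],[-1,32,0,-21,0],[-1,39,0,-27,0],[-1,46,0,-31,0],[-1,54,0,-36,0],[-1,62,0,-40,0],[-1,70,0,-43,0],[-1,79,0,-45,0],[-1,88,0,-47,0]]' && python3 -m crank '[[-1,8,0,-1,0],[-1,16,0,-1,0],[-1,24,0,0,0],[-1,30,0,1,0],[-1,36,0,2,0],[-1,42,0,3,0],[-1,47,0,4,0],[-1,51,0,5,0],[-1,54,0,6,0],[-1,54,0,6,0],[-1,54,0,6,0]]'
python3 - <<'E'
from h import *
go(-.072,.0377-.0225,.238)
E
```

```text
time: 11.12
tool_pos: [0.5019, -0.0329, 0.4271]
tool_rot: [3.137, 0.002, 1.345]
contact_force: [0.3, -4.4, 2.9]
opening: 0.0006
grip_force: 2.2
time: 12.03
tool_pos: [0.5132, 0.0177, 0.4194]
tool_rot: [-3.141, 0.006, 1.344]
contact_force: [-6.8, -13.6, 9.4]
opening: 0.0004
grip_force: 7.2
t 12.03 tipst [-72.   15.2 241.4] force [ -6.8 -13.6   9.4] open 0.0004
 shift [-0.   0.   3.4] roll -0.001
```

```bash
python3 -m crank '[[-1,2,0,0,0],[-1,4,0,0,0],[-1,4,0,0,0],[-1,4,0,0,0]]'; python3 -m crank '[[-1,-10,0,0,0],[-1,-15,0,-30,0],[-1,-15,0,-70,0],[-1,-15,0,-100,0],[-1,-50,0,-100,0],[-1,-85,0,-100,0],[-1,-120,20,-100,0],[-1,-155,10,-100,0],[-1,-190,0,-100,0],[-1,-225,0,-100,0],[-1,-225,0,-100,0],[-1,-225,0,-100,0]]'
python3 - <<'E'
from h import *
im,d=vision.read_camera("side");im2,_=vision.read_camera("top")
try:
    k,e=tri(*[blob(masks(i)['red'])[0] for i in(im,im2)]); print(st(k),e,"angle",.35-np.arctan2(st(k)[1],k[2]-.145))
except Exception as x: print(x)
a=cv2.resize(im[140:350,200:330],None,fx=2.6,fy=2.6);b=cv2.resize(im2[190:250,240:330],None,fx=5,fy=5)
c=np.zeros((560,800,3),np.uint8);c[:a.shape[0],:a.shape[1]]=a;c[:b.shape[0],345:345+b.shape[1]]=b[:,:455]
cv2.imwrite("pics/s7.png",c[:,:,::-1]); go(0,0,.4)
E
```

```text
time: 12.37
tool_pos: [0.5137, 0.0192, 0.4195]
tool_rot: [-3.141, 0.012, 1.343]
contact_force: [-10.3, -26.5, 10.6]
opening: 0.0
grip_force: 14.1
time: 13.37
tool_pos: [0.4639, -0.1973, 0.5181]
tool_rot: [-3.141, -0.002, 1.342]
contact_force: [-0.2, 1.1, 1.1]
opening: 0.0002
grip_force: 0.0
[-0.06983789  0.03767959  0.24772339] 0.00019164298993893462 angle -0.0015678930577399108
t 13.47 tipst [ -71.8 -203.5  340.4] force [0.9 0.1 0.6] open 0.0003
 shift [203.5  71.8 -59.6] roll 0.0
```

View pics/s7.png

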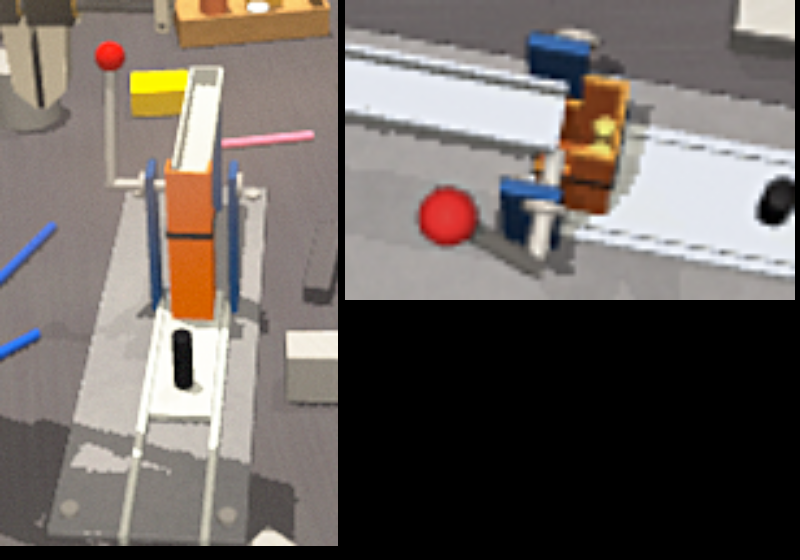

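The trough is empty and level (knob angle about 0), and brass pin ends show upright in the cup mouth at about (603,130) in the top crop. The arm is clear, so I'm handing in.

```bash
python3 -c "
from cell import ticket
print(ticket.hand_in())"
```

```text
the job is handed in; nothing more can be done
None
```

I handed the job in at about 13.5 s: the last pictures show the trough empty and level (knob angle about 0) and brass pin ends in the mouth of the cup under the lip, though I could not tell the two pins apart there, and no verdict came back.

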